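# Mesh the splined gear into the turntable drive and hold it down

## Robot

A 6-joint arm with a two-finger parallel gripper is mounted at the origin on a cart in front of the work surface, level with it; the furniture and walls round the work are solid. World frame = base frame: x ahead of the robot, y to its left, z up, the work surface at z = 0. Lengths are in m, angles in rad, forces in N, time in s.
With the tool pointing down it reaches from about 0.2 to 0.875 m from the base axis. Payload 3.4 kg.
Tool frame: the origin (TCP) lies between the finger pads; the fingertips stand 25 mm ahead of it and the grasp point (between the pads) lies 6 mm ahead of it (r.nose_length is the z of the fingertips in the tool frame, in m); z points along the fingers, y is the line along which they close (so a half turn about z gives the same grasp; the last joint's range is limited). The gripper opens to 94 mm and grips with 3 to 60 N. Pads are 16 mm wide; open, the fingers measure 119 mm over their backs; the gripper's body (75 mm by 177 mm) begins 78 mm behind the grasp point.
Start: joints at [-0.121, 0.276, 1.505, -0, 1.361, -0.121], TCP at [0.575, -0, 0.191] pointing down, gripper open.
Joint ranges: [-2.89, 2.89], [-0.75, 2.08], [0.22, 2.7], [-1.18, 4.32], [0.11, 2.71], [-2.7, 2.7]. Speed limits (rad/s): [2.57, 2.57, 3.14, 3.14, 3.14, 3.14].

## Interface

Orientations are given as a unit quaternion [w, x, y, z].
In Python, from plant import r, gripper_to, inverse_kinematics, vision, models, telemetry gives the robot as it stands. Calls block until the motion is done:
- r.move_to(position, orientation): joint-space move of the TCP to a pose.
- r.move_l(position, rot=None, vel=0.15, guard=None): straight line of the TCP; rot=None keeps the orientation; vel is the mean speed in m/s. With guard (N) it stops when the force on the tool has changed by that much, and returns True; else False.
- r.movej(angles): joint-space move.
- gripper_to(opening, f_grip=None): finger opening in m; f_grip is the grip in N (None keeps the last); returns when the fingers have stopped.
- r.hold(seconds).
- inverse_kinematics(position, orientation): joint angles nearest the present ones, or None.
- vision.snapshot(name): name is "scene" or "side" or "wrist"; returns the picture (420x560x3 uint8, red, green, blue); there is no depth.
- vision.get_calibration(name): a dict with "fx", "fy", "cx", "cy" (pixels), "D" ([k1, k2, p1, p2, k3] as OpenCV has them; the pictures are not rectified), "position" and "orientation" of the camera in the world. Camera axes: x right, y down, z forward; pixel columns grow to the right and rows downward; lengths in m; the calibration is good to about 2 mm. A picture is of the moment at which its call begins: read the wrist's pose just before it. get_calibration takes no time and is no camera call; for the wrist camera it gives the pose at the moment of the call.
A pose or a line that the arm cannot do raises r.PlanningError and nothing moves.
- r.sign_off(): hands the job in; it is judged then, once.
Trained networks look in the newest picture that a camera, given by its name, has taken for a name from the list of things; names that differ only in an ending like _2 or _b are one class to them, and where a whole thing is asked for, a point or a joint stands for the part that bears it (a point fixed in the world has none). Each returns a list of dicts, best first, with "score" (0 to 1); they miss things now and then, are a little off and sometimes report something else, mostly with a low value. They report only what shows in the picture. A call takes as long as a camera call. They do not tell look-alikes from the thing itself.
- models.boxes_of(thing, camera): "at" ([x, y, z] in m, in world coordinates, good to about 4 mm: the middle of the surface that is visible of it).
- models.regions_of(thing, camera): "pixels" (420x560 bool, what is visible of it).
- models.mark_of(thing, camera): "at" ([x, y, z] in m, in world coordinates, good to about 4 mm: a listed point, or the origin of a listed thing).
Readings, each from a call of its own:
- telemetry.current_t(): time.
- telemetry.current_joints(): joint angles.
- telemetry.current_dq(): joint speeds.
- telemetry.current_joint_efforts(): joint torques, N m.
- telemetry.current_ee_pos(): TCP position.
- telemetry.current_tool_rot(): TCP orientation.
- telemetry.current_wrist_force(): force on the tool from outside, world axes, zero at the start.
- telemetry.current_torque(): the same for the moment, N m.
- telemetry.current_opening(): finger opening in m.
- telemetry.current_finger_force(): force on a finger pad.
Only numpy, scipy, OpenCV 4.12 (cv2) and the standard library are available. Lean on these libraries where they do the work, as an engineer would, in place of code of your own. Each camera call takes 0.05 s, during which the arm holds its last target. There are 200 camera calls.

## Task

Take the small toothed gear by its grip out of the wooden block, turn it until the four splines of its stem mesh with the cross-shaped slot of the turntable drive, and push it all the way down against the spring until its disc sits on the socket block. Finish while still holding it pressed home, so that I can fit the clip underneath. Leave the bigger smooth-rimmed pulley in its hole and the other things where they are.

Things in the scene. Friction and masses are not known exactly. Their poses are not given: they have to be found in the camera images.
- gear: The small gear: steel toothed disc, 40 mm over the teeth, 6 mm thick, grip block above, splined stem below, about 80 g. It stands upright in a hole of the wooden block, the disc lying on the block's top. Origin: centre of the disc's underside, z up; stem end at z = -24 mm, disc top at 6 mm, grip top at 40 mm.
- gear_grip (a point): Centre of the gear's upright grey grip block, 23 mm above the gear's origin. The block is 24 mm (x) by 16 mm (y) by 34 mm high; pinch it across its flat sides, along y. Axes as the gear's.
- gear_tip (a point): End of the gear's steel stem, 24 mm below the gear's origin, axes as the gear's. The stem is a plus sign in cross-section: two crossed ribs along x and y, each 20 mm across and 6 mm thick, bottom edges rounded with 3 mm radius.
- pulley: The pulley to leave alone, standing in the other hole, 100 mm away. Smooth-rimmed grooved steel disc, 52 mm across and 6 mm thick; its grip and stem are the same as the gear's. Origin: centre of the disc's underside, z up.
- stand: Fixed wooden block, 70 x 160 x 40 mm, long side along y, with two round through holes 24 mm in diameter at y = -50 and +50 mm. Origin: centre of its underside. Gear and pulley may be in either hole, turned any way. It stands on a plywood service board, 225 x 570 mm, whose top is at z = 15 mm.
- drive: Fixed turntable drive, left or right of the wooden block: aluminium base plate 90 (x) x 130 (y) x 12 mm with a grey gear case and a lying motor on its +y part, at most 41 mm high. Origin: underside of the plate, under the socket's axis; the plate reaches from y = -45 to +85 mm.
- socket: Fixed square aluminium block 46 x 46 mm, 36 mm high, on the drive's plate, turned by an angle of its own to the plate. A slot shaped like a plus sign goes straight down from its top: two crossed grooves along x and y, each 23 mm long and 8 mm wide. Origin: centre of its underside.
- socket_mouth (a point): Centre of the socket block's top face, the mouth of the slot; x and y run along the grooves, z up. The stem fits in any of four quarter turns. The plunger's top waits 16 mm below. Fully home, the gear's disc rests on this face and the gear's origin is at this point.
- plunger (a joint): Travel of the sprung plunger in the slot, in m: 0 when up, about 0.008 when the gear is fully home. The spring pushes up with 3.6 N at 0 and 8.4 N at 0.008, and lifts the gear again if it is let go.
- tin: Small round enamel tin, 33 mm in diameter, 28 mm high, on the service board; a bystander. Origin: centre of its underside.
- toy_car: Model car, 56 x 21 x 15 mm, on the service board; a bystander. Origin: centre of its underside, x along the car.
- rubber_block: Track cleaning block, 24 x 60 x 18 mm, on the service board; a bystander. Origin: centre of its underside.
Not all that is in view belongs to the job. Leave any pink look-alike of the gear alone.

How it is judged:
On the way, in this order (a step that is already met when the one before it is completed fails the run):
1. the gear is lifted clear of the wooden block by the fingers (z of gear in the frame of stand above 0.066 m and contact force between the fingers and gear above 1 N), for 0.1 s.
2. the splines are meshed and the gear is pressed home (z of gear in the frame of socket_mouth below 0.0018 m and horizontal distance between gear and socket_mouth below 0.003 m and angle between gear's own z axis and vertical below 0.07 rad and value of joint plunger above 0.006 m and contact force between the fingers and gear above 2 N), for 0.2 s.
At the end, for the whole second after the job is handed in: For the second after the program ends the fingers hold the gear (over 2 N) pressed home: disc within 1.8 mm of the socket block's top, centred within 3 mm, upright within 0.07 rad, at rest, plunger down over 6 mm; the pulley moved less than 12 mm (all of step 2 and linear speed of gear below 0.02 m/s and distance of pulley from where it was at the start of the episode below 0.012 m); the arm keeps its last pose, push and grip.
It fails at once if the pulley is pulled out or pushed about (more than 12 mm) (distance of pulley from where it was at the start of the episode above 0.012 m).
It fails at once if the tin is knocked about (more than 20 mm) (distance of tin from where it was at the start of the episode above 0.02 m).
It fails at once if the model car is knocked about (more than 20 mm) (distance of toy_car from where it was at the start of the episode above 0.02 m).
It fails at once if the cleaning block is knocked about (more than 20 mm) (distance of rubber_block from where it was at the start of the episode above 0.02 m).
It also fails if it takes over 35 s, if anything falls off the work surface, if the arm or the gripper's body presses on something with over 40 N, if the wrist force passes 120 N, or if a joint passes its speed limit or range.

## Working session

There is one attempt and no reset: what is moved stays moved. The work goes in short steps, each a Python script; the robot and the scene stay as the last script left them, time stands still between calls to the robot, and variables do not carry over. Pictures are saved under pics/ and viewed, at most 10 in all, crops included, and the job is handed in when it is done.

```bash
mkdir -p pics; ls; cat > h.py <<'E'
import numpy as np, cv2
from scipy.spatial.transform import Rotation as R
from plant import r, gripper_to, inverse_kinematics, vision, models, telemetry
def rot(q): return R.from_quat(np.r_[q[1:],q[0]]).as_matrix()
def ray(c,uv):
    K=np.array([[c['fx'],0,c['cx']],[0,c['fy'],c['cy']],[0,0,1]])
    p=cv2.undistortPoints(np.array(uv,float).reshape(-1,1,2),K,np.array(c['D']))[:,0]
    d=np.c_[p,np.ones(len(p))]@rot(c['orientation']).T
    return np.array(c['position']),d
def at_z(c,uv,z):
    o,d=ray(c,uv); return o+d*((z-o[2])/d[:,2])[:,None]
def proj(c,P):
    K=np.array([[c['fx'],0,c['cx']],[0,c['fy'],c['cy']],[0,0,1]]); M=rot(c['orientation']).T
    return cv2.projectPoints(np.atleast_2d(np.array(P,float)),cv2.Rodrigues(M)[0],-M@np.array(c['position']),K,np.array(c['D']))[0][:,0]
def snap(n,f=None):
    c=vision.get_calibration(n); im=vision.snapshot(n)
    if f: cv2.imwrite(f,im[:,:,::-1])
    return c,im
E
python3 - <<'E'
from h import *
np.set_printoptions(precision=4,suppress=True)
ims=[]
for n in("scene","side","wrist"):
    c,im=snap(n); ims.append(im); cv2.imwrite(f"pics/{n}0.png",im[:,:,::-1])
    print(n,np.array(c['position']),rot(c['orientation'])[:,2])
    for t in("gear","gear_grip","pulley","stand","socket_mouth","drive","tin","toy_car","rubber_block"):
        for m in models.mark_of(t,n)[:3]: print(' ',t,np.array(m['at']),round(m['score'],2),proj(c,m['at'])[0].round())
s=np.vstack([np.hstack(ims[:2]),np.hstack([ims[2],ims[2]*0])])
cv2.imwrite("pics/all.png",cv2.resize(s,(800,600))[:,:,::-1])
E
```

```text
pics
scene [-0.1985  0.9827  0.7617] [ 0.5096 -0.6631 -0.5483]
  gear [0.5375 0.4091 0.0218] 0.75 [195. 266.]
  gear [0.2963 0.4859 0.0251] 0.65 [249. 331.]
  gear [0.4765 0.2239 0.0532] 0.6 [264. 229.]
  gear_grip [0.2965 0.4877 0.0523] 0.8 [248. 322.]
  gear_grip [0.5398 0.4054 0.0482] 0.71 [194. 256.]
  gear_grip [0.4771 0.1747 0.0126] 0.51 [277. 233.]
  pulley [0.4774 0.1208 0.0562] 0.78 [289. 210.]
  stand [0.4768 0.1748 0.0121] 0.71 [277. 233.]
  socket_mouth [ 0.475  -0.1227  0.0634] 0.82 [340. 173.]
  drive [ 0.4766 -0.1191  0.0139] 0.7 [338. 188.]
  tin [0.4769 0.1219 0.0584] 0.64 [289. 210.]
  tin [0.5722 0.0315 0.0161] 0.52 [283. 198.]
  tin [0.4741 0.2233 0.0513] 0.36 [265. 230.]
  toy_car [0.4089 0.0261 0.014 ] 0.46 [330. 216.]
side [0.2231 0.8903 0.9551] [ 0.1922 -0.6326 -0.7503]
  gear [0.5407 0.4044 0.0219] 0.84 [199. 294.]
  gear [0.4745 0.2237 0.0523] 0.79 [256. 229.]
  gear_grip [0.3015 0.4918 0.0437] 0.89 [297. 359.]
  gear_grip [0.475  0.2243 0.0785] 0.72 [255. 222.]
  gear_grip [0.536  0.4085 0.0478] 0.56 [199. 290.]
  stand [0.4765 0.1736 0.0149] 0.85 [262. 222.]
  socket_mouth [ 0.4798 -0.1237  0.061 ] 0.96 [296. 129.]
  drive [ 0.4777 -0.1227  0.0144] 0.72 [296. 142.]
  tin [0.572  0.0321 0.0126] 0.43 [245. 174.]
  toy_car [0.4046 0.025  0.0134] 0.59 [308. 186.]
  rubber_block [0.4898 0.0291 0.0193] 0.57 [275. 178.]
wrist [0.574  0.0675 0.3862] [-0.0001 -0.235  -0.972 ]
  pulley [0.4785 0.1195 0.0554] 0.81 [175.  68.]
  pulley [0.4842 0.0359 0.0176] 0.55 [196. 156.]
  pulley [0.4755 0.1733 0.0112] 0.35 [182.  18.]
  socket_mouth [ 0.4778 -0.1208  0.0662] 0.7 [187. 312.]
  socket_mouth [0.4794 0.1201 0.0528] 0.4 [177.  67.]
  drive [ 0.4771 -0.1209  0.0182] 0.56 [198. 291.]
  tin [0.5737 0.0331 0.0111] 0.81 [280. 159.]
  toy_car [0.4094 0.0283 0.0113] 0.63 [130. 163.]
  toy_car [0.4819 0.1236 0.0514] 0.38 [180.  64.]
  rubber_block [0.4861 0.0347 0.0198] 0.94 [197. 158.]
```

View pics/all.png

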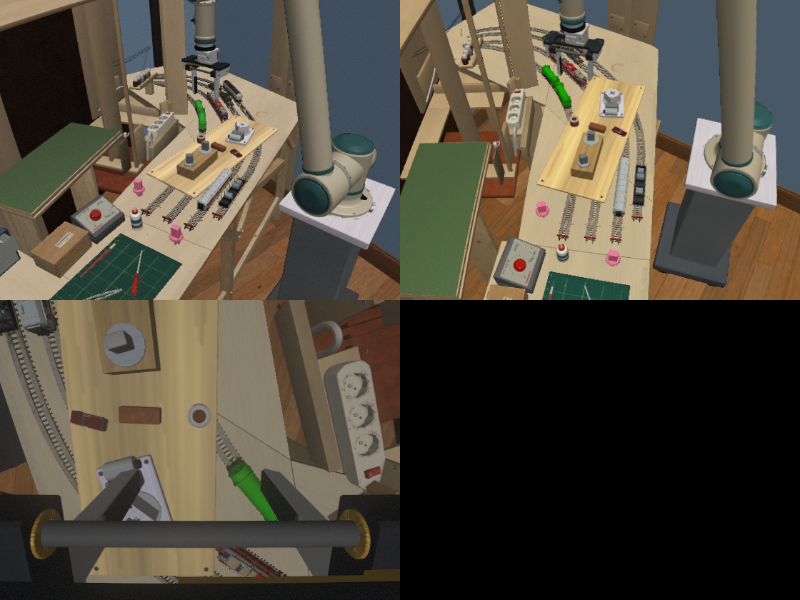

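The gear and pulley stand in the block. In the montage, scene view, the candidates are the two pink copies (about (138,187) and (176,233)), the grip at (188,163) and the grip at (206,150). The wrist view shows a disc at (125,345) in the -y hole. Next I'll take closer wrist views of both holes and the socket.

```bash
python3 - <<'E'
from h import *
np.set_printoptions(precision=4,suppress=True)
import pickle
q=telemetry.current_tool_rot(); print(np.array(q))
ims=[];D=[]
for i,(p,ts) in enumerate([((.445,.10,.24),("gear","gear_grip","pulley")),((.515,.13,.24),("gear","gear_grip","pulley")),((.51,-.21,.22),("socket_mouth","drive")),((.44,-.20,.22),("socket_mouth","drive"))]):
    r.move_to(list(p),q); r.hold(.2)
    c,im=snap("wrist",f"pics/w{i}.png"); ims.append(im); D.append((c,im))
    print(i,np.array(c['position']))
    for t in ts:
        for m in models.mark_of(t,"wrist")[:3]: print(' ',t,np.array(m['at']),round(m['score'],2),proj(c,m['at'])[0].round())
pickle.dump(D,open("d.pkl","wb"))
s=np.vstack([np.hstack(ims[:2]),np.hstack(ims[2:])])
cv2.imwrite("pics/all2.png",cv2.resize(s,(800,600),interpolation=cv2.INTER_AREA)[:,:,::-1]); print(telemetry.current_t())
E
```

```text
[0.     0.7071 0.7071 0.    ]
0 [0.4454 0.1667 0.4346]
  gear [0.4698 0.2246 0.0574] 0.61 [304.  69.]
  gear [0.4897 0.0342 0.0177] 0.15 [315. 233.]
  gear_grip [0.4738 0.22   0.0769] 0.92 [310.  70.]
  pulley [0.5759 0.0329 0.0131] 0.74 [382. 233.]
  pulley [0.4802 0.1226 0.0527] 0.68 [312. 167.]
1 [0.5132 0.1972 0.4356]
  gear [0.4675 0.221  0.0554] 0.95 [237. 103.]
  gear_grip [0.4691 0.2205 0.0761] 0.6 [236. 102.]
  gear_grip [0.5751 0.0345 0.0147] 0.37 [328. 254.]
  pulley [0.5754 0.0308 0.0118] 0.72 [327. 256.]
  pulley [0.4814 0.1208 0.0542] 0.67 [252. 195.]
2 [ 0.5092 -0.1414  0.4157]
  socket_mouth [ 0.4818 -0.1241  0.0653] 0.6 [252. 108.]
  drive [ 0.4762 -0.1192  0.0148] 0.98 [251. 106.]
3 [ 0.4399 -0.1328  0.4155]
  socket_mouth [ 0.4786 -0.123   0.0673] 0.83 [319. 116.]
  socket_mouth [ 0.4788 -0.122   0.018 ] 0.16 [315. 116.]
  drive [ 0.4806 -0.1211  0.0167] 0.87 [316. 115.]
5.7917
```

View pics/all2.png

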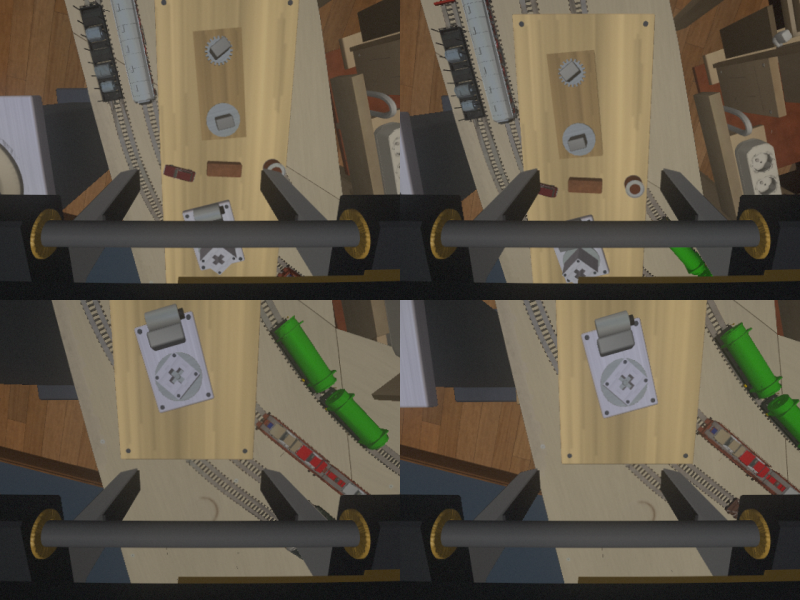

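The toothed disc (the gear) is in the far hole, at (217,48) and (571,70) in the montage. The smooth, larger pulley is at (223,120) and (578,140). I'll rectify enlarged crops of the gear's grip-top plane and the socket top to confirm this and measure.

```bash
cat >> h.py <<'E'
def rect(c,im,ctr,z,half=.03,n=300):
    g=np.linspace(-half,half,n); X,Y=np.meshgrid(g,-g)   # right=+x, up=+y
    P=np.c_[X.ravel()+ctr[0],Y.ravel()+ctr[1],np.full(n*n,z)]
    uv=proj(c,P).reshape(n,n,2).astype(np.float32)
    return cv2.remap(im,uv[...,0],uv[...,1],cv2.INTER_CUBIC)
E
python3 - <<'E'
from h import *
import pickle
D=pickle.load(open("d.pkl","rb"))
t=[rect(*D[0],(.475,.222),.095),rect(*D[1],(.475,.222),.095),rect(*D[2],(.479,-.122),.063),rect(*D[3],(.479,-.122),.063)]
for im in t:
    for k in range(0,300,50): im[k,:8]=[255,0,0]; im[:8,k]=[255,0,0]
cv2.imwrite("pics/rect.png",np.vstack([np.hstack(t[:2]),np.hstack(t[2:])])[:,:,::-1])
E
```

```text
(no output)
```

View pics/rect.png

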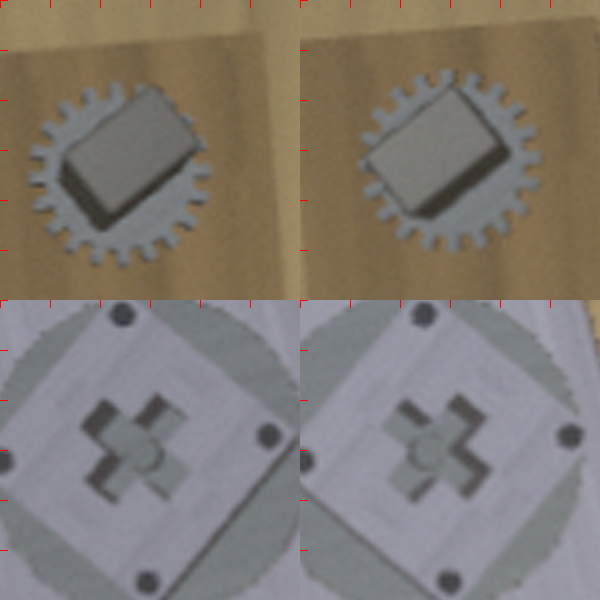

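Confirmed. The toothed gear is at the upper crops, grip-top centre at about (131,150) and (135,153), with its long side at about 39°. The socket cross is at about (135,449) and (136,449), with its grooves at about 50.5°. The two views agree within 1 mm at the assumed planes (z = 0.095 and 0.063). Grasping now.

```bash
cat >> h.py <<'E'
def quat(gx):  # tool down, closing axis y perpendicular to gear x at world angle gx (deg)
    a=R.from_euler('z',gx-90,degrees=True)*R.from_quat([.70710678,.70710678,0,0])
    x=a.as_quat(); return [float(v) for v in (x[3],x[0],x[1],x[2])]
def st(s): print(s,np.round(telemetry.current_t(),2),np.round(telemetry.current_ee_pos(),4),'F',np.round(telemetry.current_wrist_force(),1),'op',round(telemetry.current_opening(),4),'ff',np.round(telemetry.current_finger_force(),1),flush=True)
E
python3 - <<'E'
from h import *
g=[.4717,.2216]; q=quat(39)
gripper_to(.045,40)
r.move_to(g+[.17],q)
print(r.move_l(g+[.089],vel=.12,guard=12)); st('down')
if telemetry.current_ee_pos()[2]<.092:
    gripper_to(.0,40); st('grip')
    r.move_l(g+[.20],vel=.15); st('up')
    r.hold(.2); st('held')
    c,im=snap("side","pics/s1.png"); c,im2=snap("scene")
    w=snap("wrist")[1]
    u=proj(vision.get_calibration("side"),[g+[.17]])[0].astype(int)
    k=im[max(u[1]-50,0):u[1]+50,u[0]-66:u[0]+67]
    cv2.imwrite("pics/held.png",np.hstack([cv2.resize(k,(400,300),interpolation=cv2.INTER_CUBIC),cv2.resize(w,(400,300))])[:,:,::-1])
E
```

```text
False
down 9.07 [0.4724 0.2216 0.0895] F [ 0.1  0.4 -0.6] op 0.0455 ff 0.0
grip 9.88 [0.4717 0.2216 0.089 ] F [ 0.3 -0.4  0.5] op 0.0004 ff 0.0
up 10.78 [0.471  0.2213 0.1991] F [ 0.4  0.1 -0.2] op 0.0004 ff 0.0
held 10.98 [0.4711 0.2214 0.199 ] F [-0.1 -0.2  0.1] op 0.0002 ff 0.0
```

View pics/held.png

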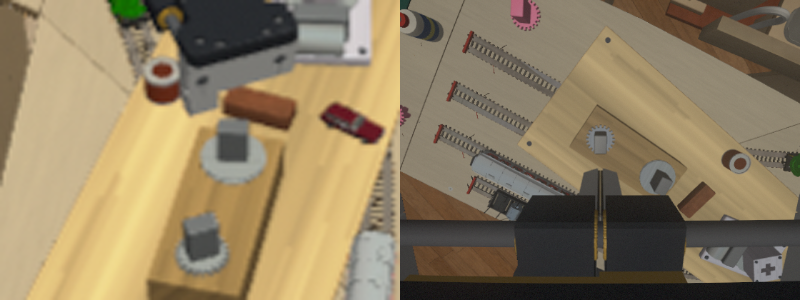

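The fingers closed on nothing and the gear still stands in its hole, at (202,240) in the left crop. I'll compare the reported TCP with the pictures.

```bash
python3 - <<'E'
from h import *
np.set_printoptions(precision=4,suppress=True)
p=np.array(telemetry.current_ee_pos()); M=rot(telemetry.current_tool_rot()); print(M, r.nose_length)
ims=[]
for n in("side","wrist"):
    c,im=snap(n)
    pts=np.array([p+M[:,2]*r.nose_length,[.4717,.2216,.095],p])
    uv=proj(c,pts); print(n,uv.round())
    for t in("gear_grip","gear"):
        for m in models.mark_of(t,n)[:3]: print(' ',t,np.array(m['at']),round(m['score'],2),proj(c,m['at'])[0].round())
    v=cv2.resize(im,None,fx=4,fy=4,interpolation=cv2.INTER_CUBIC)
    for (a,b),col in zip(uv,[(255,0,0),(0,255,0),(0,0,255)]): cv2.drawMarker(v,(int(4*a),int(4*b)),col,0,14,2)
    a,b=(4*uv[:2].mean(0)).astype(int); a=np.clip(a,200,2040); b=np.clip(b,300,1380)
    ims.append(v[b-300:b+300,a-200:a+200])
cv2.imwrite("pics/chk.png",np.hstack(ims)[:,:,::-1])
E
```

```text
[[ 0.7771  0.6293 -0.0011]
 [ 0.6293 -0.7771 -0.0004]
 [-0.0011 -0.0004 -1.    ]] 0.025
side [[256. 192.]
 [257. 216.]
 [256. 184.]]
  gear_grip [0.5365 0.4091 0.0496] 0.68 [199. 289.]
  gear_grip [0.2971 0.4904 0.0498] 0.59 [299. 358.]
  gear_grip [ 0.4813 -0.1231  0.06  ] 0.53 [295. 129.]
  gear [0.5394 0.4067 0.0255] 0.69 [199. 294.]
  gear [0.2994 0.4886 0.022 ] 0.65 [298. 363.]
  gear [0.4745 0.2241 0.0529] 0.51 [256. 229.]
wrist [[280. 229.]
 [281. 202.]
 [280. 241.]]
  gear_grip [0.5406 0.4041 0.044 ] 0.96 [176.  15.]
  gear_grip [0.47   0.2182 0.079 ] 0.74 [282. 202.]
  gear [0.5344 0.4091 0.0245] 0.76 [174.  23.]
  gear [0.4705 0.22   0.0553] 0.56 [281. 196.]
```

View pics/chk.png

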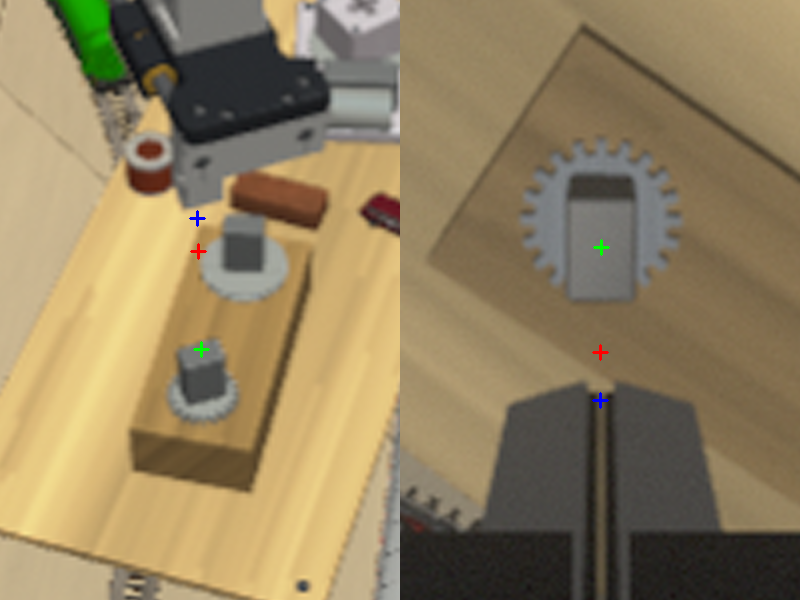

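The reported fingertip (red) sits well below the visible fingertips in both views: side (200,203) against predicted (198,250), and wrist (600,385) against (600,352). I'll triangulate the true fingertip point.

```bash
python3 - <<'E'
from h import *
np.set_printoptions(precision=4,suppress=True)
import pickle
p=np.array(telemetry.current_ee_pos()); M=rot(telemetry.current_tool_rot())
def tri(L):
    A=np.zeros((3,3));b=np.zeros(3)
    for o,d in L:
        d=d/np.linalg.norm(d);Q=np.eye(3)-np.outer(d,d);A+=Q;b+=Q@o
    X=np.linalg.solve(A,b); return X,[np.linalg.norm((np.eye(3)-np.outer(d,d)/(d@d))@(X-o)) for o,d in L]
L=[]
for n,uv in(("side",(257.7,179.5)),("wrist",(280.5,236.7))):
    o,d=ray(vision.get_calibration(n),[uv]); L.append((o,d[0]))
X,e=tri(L); print("tip",X,e,"tool frame",M.T@(X-p))
c=vision.get_calibration("wrist"); print("cam in tool",M.T@(np.array(c['position'])-p), c['fx'],c['fy'])
# open fingers in view 2: where tips with z in tool frame would project
c2,_=pickle.load(open("d.pkl","rb"))[2]; p2=np.array([.51,-.21,.22]); M2=rot([0,.70710678,.70710678,0])
for z in(-.03,-.02,-.01,0,.01,.025): print(z,proj(c2,[p2+M2@[x,y,z] for x in(8e-3,-8e-3) for y in(-.047,.047)]).round().tolist())
E
```

```text
tip [0.4718 0.2216 0.2081] [np.float64(0.004716911102503328), np.float64(0.00471691110250332)] tool frame [ 0.0001  0.0001 -0.0081]
cam in tool [ 0.0669 -0.0003 -0.1955] 343.08054918947585 343.08054918947585
-0.03 [[190.0, 248.0], [373.0, 248.0], [191.0, 277.0], [371.0, 277.0]]
-0.02 [[194.0, 241.0], [368.0, 242.0], [196.0, 269.0], [366.0, 269.0]]
-0.01 [[198.0, 236.0], [364.0, 236.0], [200.0, 262.0], [362.0, 262.0]]
0 [[202.0, 230.0], [360.0, 231.0], [204.0, 256.0], [358.0, 256.0]]
0.01 [[206.0, 226.0], [356.0, 226.0], [207.0, 250.0], [355.0, 250.0]]
0.025 [[211.0, 219.0], [351.0, 220.0], [212.0, 242.0], [350.0, 242.0]]
```

```bash
python3 - <<'E'
import cv2
im=cv2.imread("pics/w2.png")[200:410,60:500]
cv2.imwrite("pics/w2c.png",cv2.resize(im,(792,378),interpolation=cv2.INTER_CUBIC))
E
```

```text
(no output)
```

View pics/w2c.png

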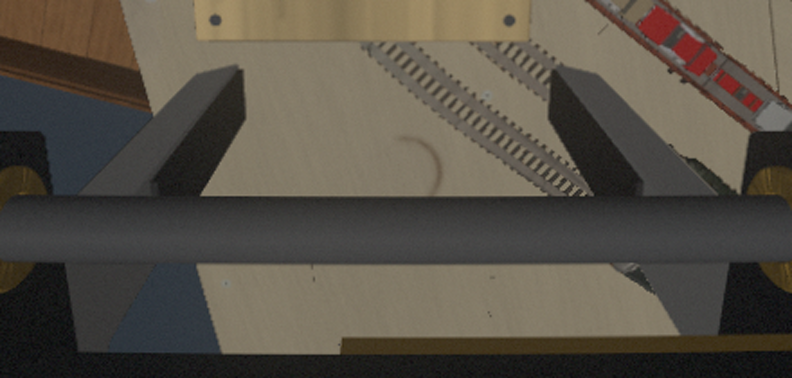

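This shows the open inner fingertips at full-frame pixels (194,238) and (367,238). That fits tips at tool z ≈ -0.016, not +0.025, so the fingers are about 40 mm shorter than stated. This agrees with the miss, where the tips passed 10 mm above the grip. I'll find the true tip height by a guarded touch on the gear's own disc (z = 0.061).

```bash
python3 - <<'E'
from h import *
g=[.4717,.2216]; q=quat(39.5)
gripper_to(.030,40)
r.move_l(g+[.095],rot=q,vel=.25)
print(r.move_l(g+[.075],vel=.08,guard=6)); 
hit=r.move_l(g+[.034],vel=.03,guard=5); st('touch %s'%hit)
z=telemetry.current_ee_pos()[2]
if hit and .038<z<.060:
    r.move_l(g+[z+.003],vel=.03)
    gripper_to(.0,40); st('grip')
    if telemetry.current_opening()>.01:
        r.move_l(g+[z+.02],vel=.06); r.move_l(g+[z+.11],vel=.15); r.hold(.1); st('held')
E
```

```text
False
touch True 13.97 [0.4715 0.2216 0.0464] F [-1.4 -0.   4.7] op 0.03 ff 2.4
grip 14.61 [0.4715 0.2215 0.0492] F [ 0.2  0.3 -1.1] op 0.0158 ff 40.0
held 15.89 [0.4707 0.2213 0.155 ] F [ 0.3 -0.2 -0.5] op 0.0159 ff 40.0
```

The gear is gripped (opening 15.8 mm, 40 N). Now to the socket.

```bash
python3 - <<'E'
from h import *
s=[.4763,-.1220]; q=quat(50.5)
r.move_l(s+[.155],rot=q,vel=.25); 
r.move_l(s+[.090],vel=.12); r.hold(.15); st('above')
hit=r.move_l(s+[.0675],vel=.03,guard=5); st('descend %s'%hit)
E
```

```text
above 18.26 [ 0.4771 -0.1222  0.0909] F [-0.9 -0.2 -1.2] op 0.0159 ff 40.0
descend False 19.16 [ 0.4764 -0.1221  0.0676] F [-0.7 -0.3 -0.2] op 0.0153 ff 40.0
```

The stem entered the slot freely, so it is meshed. Pressing home.

```bash
python3 - <<'E'
from h import *
s=[.4763,-.1220]
for z in(.063,.060,.0585): print(r.move_l(s+[z],vel=.03,guard=25)); st(z)
hit=r.move_l(s+[.0535],vel=.015,guard=14); st('home %s'%hit)
r.hold(.4); st('hold')
c,im=snap("side"); u=proj(c,[s+[.075]])[0].astype(int)
k=im[u[1]-50:u[1]+50,u[0]-66:u[0]+67]
cv2.imwrite("pics/home.png",cv2.resize(k,(798,600),interpolation=cv2.INTER_CUBIC)[:,:,::-1])
E
```

```text
False
0.063 19.46 [ 0.4771 -0.1223  0.0635] F [ 0.3 -0.4  3.9] op 0.0157 ff 40.0
False
0.06 19.71 [ 0.4772 -0.1223  0.0606] F [-0.5 -0.2  5.8] op 0.0156 ff 40.0
False
0.0585 19.96 [ 0.4771 -0.1223  0.0592] F [ 0.6 -0.6  5.9] op 0.0157 ff 40.0
home True 20.24 [ 0.4772 -0.1223  0.0575] F [-0.7  0.3  7. ] op 0.0157 ff 40.0
hold 20.64 [ 0.4772 -0.1224  0.0576] F [-1.5  0.7  6.5] op 0.0157 ff 40.0
```

View pics/home.png

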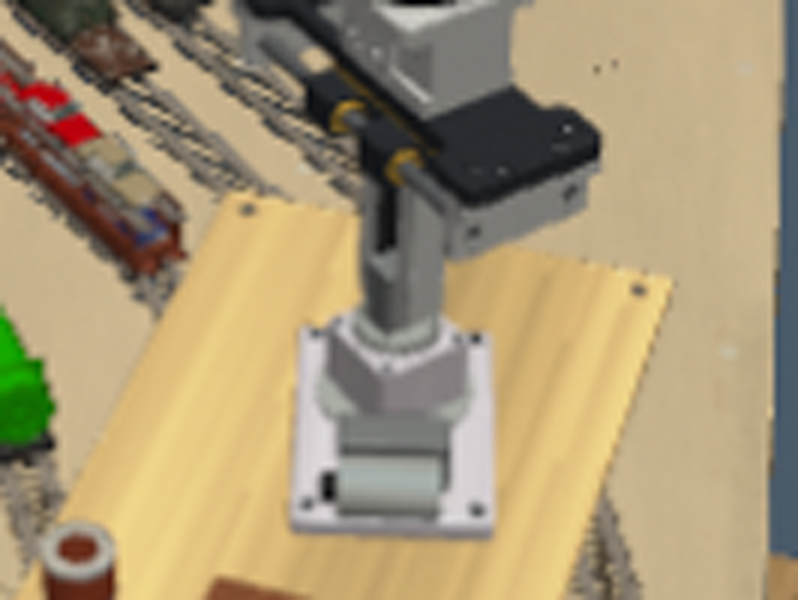

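The disc at (395,335) appears to rest on the socket block, and contact was felt at z = 0.0575. I'll press a little further for margin and check that the force rises beyond the spring's.

```bash
python3 - <<'E'
from h import *
s=[.4769,-.1223]
for z in(.0570,.0563,.0556,.0549):
    r.move_l(s+[z],vel=.01,guard=25); r.hold(.3)
    f=np.mean([telemetry.current_wrist_force()[2] for _ in range(5)]); st(z)
    if f>18: break
r.hold(.3); st('end')
E
```

```text
0.057 21.24 [ 0.4772 -0.1223  0.0577] F [-0.9 -0.7  7.5] op 0.016 ff 40.0
0.0563 21.79 [ 0.4772 -0.1223  0.0572] F [ 0.2 -0.2  7.9] op 0.0154 ff 40.0
0.0556 22.34 [ 0.4772 -0.1223  0.0571] F [-2.1  0.5 13.8] op 0.0157 ff 40.0
0.0549 22.89 [ 0.4772 -0.1223  0.0571] F [-2.9  0.9 17.9] op 0.0157 ff 40.0
end 23.19 [ 0.4772 -0.1224  0.0571] F [-3.   1.  17.7] op 0.0157 ff 40.0
```

The arm has stopped solidly at z = 0.0571, against 0.0572 predicted, with about 18 N on the tool. That is well above the spring's 8.4 N, so the disc is seated. Handing in.

```bash
python3 -c "
from h import *
print(r.sign_off()); st('done')"
```

```text
the job is handed in; nothing more can be done
None
the job is handed in; nothing more can be done
```

The job is handed in: the gear is meshed in the socket and held pressed home at about 18 N, against 8.4 N from the spring. My first grasp closed on air, because the fingers are about 40 mm shorter than stated; I measured the true tip height by touching the disc, and the second grasp worked.

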